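# Bring the specimen carriage to its index with the wheel under the stage

## Robot

A 6-joint arm with a two-finger parallel gripper is mounted at the origin on the work surface. World frame = base frame: x ahead of the robot, y to its left, z up, the work surface at z = 0. Lengths are in m, angles in rad, forces in N, time in s.
With the tool pointing down it reaches from about 0.35 to 0.775 m from the base axis. Payload 7.3 kg.
Tool frame: the origin (TCP) lies between the finger pads; the fingertips stand 8 mm ahead of it and the grasp point (between the pads) lies 11 mm behind it (robot.nose_length is the distance from the TCP to the fingertips, in m); z points along the fingers, y is the line along which they close (so a half turn about z gives the same grasp; the last joint's range is limited). The gripper opens to 92 mm and grips with 3 to 60 N. Pads are 19 mm wide; open, the fingers measure 130 mm over their backs; the gripper's body (75 mm by 190 mm) begins 47 mm behind the grasp point.
Start: joints at [1.189, 0.342, 1.524, -0, 1.275, -0.146], TCP at [0.123, 0.51, 0.235] pointing down, gripper open.
Joint ranges: [-2.53, 2.53], [-0.77, 2.02], [0.04, 2.7], [-1, 4.14], [0.28, 2.66], [-3.11, 3.11]. Speed limits (rad/s): [2.57, 2.57, 3.14, 3.14, 3.14, 3.14].

## Interface

Orientations are given as [roll, pitch, yaw] about the fixed x, y, z axes, in that order (R = Rz(yaw) Ry(pitch) Rx(roll)).
In Python, from cell import robot gives the robot as it stands. The module is installed in compiled form; this text tells all that it offers.
- The arm moves only by the shell command python3 -m jog 'ROWS' [FORCE]. ROWS is JSON, a list that holds one entry, the list of rows, each a list of 5 numbers: the gripper's target within -1 to 1 (fully open at 1, half-way at 0, shut at -1), then the shift along the tool's x, y, z in m, then the turn about the tool's z in rad. A call has 1 to 5 rows; each row is the pose to reach, as a shift and turn from the pose commanded when the call began, along the tool's axes at that moment; what a row does not reach only later rows make up. A row lasts 1/12 s, in which the tool goes at most 41.7 mm and 7.16 degrees, less where a joint would pass 70% of its speed; a pose out of reach is approached as far as the arm can. A call with a gripper value outside its range is refused whole. The fingers move at their own pace and stop on an object; FORCE is the grip in N (left out, the last holds). Time passes only in rows, so rows that repeat a pose let the fingers close. It gives the time, the measured TCP pose, the force, the opening and the grip force at its end, in the units of the state.
- robot.observe(): the state, without advancing time (a new reading comes with each control period).
- robot.read_camera(name): name is "scene" or "top" or "wrist"; returns the picture (400x640x3 uint8, red, green, blue); there is no depth.
- robot.camera_model(name): a dict with "camera_matrix" (3x3 intrinsics, pixels), "position" and "attitude" of the camera in the world; the wrist camera has in their place "mount" (4x4, takes a point from camera to tool coordinates, whose origin is the TCP and whose axes are the flange's). Camera axes: x right, y down, z forward; pixel columns grow to the right and rows downward; lengths in m; the calibration is good to about 2 mm. The wrist camera is an equidistant fisheye: a pixel r from the principal point sees the ray r / f radians off the axis. A picture is of the moment at which its call begins: read the wrist's pose just before it. camera_model takes no time and is no camera call.
- robot.hand_in(): hands the job in; it is judged then, once.
The state is a dict: "time": time; "qpos": joint angles; "qvel": joint speeds; "joint_efforts": joint torques, N m; "tool_pos": TCP position; "tool_rot": TCP orientation; "contact_force": force on the tool from outside, world axes, zero at the start; "torque": the same for the moment, N m; "opening": finger opening in m; "grip_force": force on a finger pad.
Only numpy, scipy, OpenCV 4.12 (cv2) and the standard library are available. Lean on these libraries where they do the work, as an engineer would, in place of code of your own. Each camera call takes 0.05 s, during which the arm holds its last target. There are 200 camera calls.

## Task

On the low white specimen stage, turn the four-spoked wheel mounted under its front lip until the pointer of the carriage on top stands opposite the tall upright index fin (not the low round stud). Move the carriage only by means of the wheel, never by touching it, and leave the bottle, beaker and dish where they are.

Things in the scene. Friction and masses are not known exactly. Their poses are not given: they have to be found in the camera images.
- stage: Fixed stage: white deck plate 200 (its x) by 300 mm (its y), underside 80, top 90 mm above the bench, on four 24 mm square legs (centres x = +-85, y = +-135 mm). Origin on the bench under the deck's centre, z up; the front lip, at x = -100 mm, faces the robot. A rail along y on top has end brackets up to 110 mm high; in front of x = -25 mm nothing rises above the deck.
- wheel_axis (a point): On the wheel's vertical axis, at spoke height: 60 mm above the bench, 20 mm behind the lip (stage x = -80, y = 0). Black hub 44 mm in diameter under the deck, four level steel spokes 12 mm thick at 90 degrees, each ending in a 20 mm black ball centred 88 mm from the axis. The foremost spokes stick out in front of the lip, where shut fingers can push them from above.
- wheel (a joint): Turn of the wheel in rad, -3.7 to 3.7, clockwise from above positive. At q the spokes lie at q + k*90 degrees from straight forward (stage -x) towards stage +y: pushing a front spoke to stage +y raises q. Stays where left (friction 0.25 N m, 3 to 4 N at 75 mm). The carriage moves to stage +y by 18 mm per rad, and is at y = 0 when q = 0.
- pointer_tip (a point): Tip of the carriage's dark steel pointer, 5 mm wide, that points to stage +x (away from the robot); 105 mm above the bench, at stage x = 64 mm, at the y of the carriage's origin.
- index_fin: Tall steel fin with a ridged top, 10 mm wide along stage y, 22 mm along stage x, 41 mm high, fixed on the deck behind the pointer at stage x = 82 mm. Origin at the centre of its foot, axes as the stage. The pointer must stand opposite it.
- stud: Low round steel stud, 20 mm in diameter, 12 mm high, fixed on the deck in the same row as the fin on the other side of the middle; it is not the target. Origin at the centre of its foot.
- reagent_bottle: Loose amber bottle, 64 mm in diameter, 150 mm high, upright beside the stage. Origin at the centre of its underside. Leave alone.
- beaker: Loose glass beaker, 72 mm in diameter, 85 mm high, upright beside the stage. Origin at the centre of its underside. Leave alone.
- dish: Loose white dish, 90 mm in diameter, 18 mm high, on the bench in front of the stage towards its +y side. Origin at the centre of its underside. Leave alone.
- carriage: Carriage on the rail: aluminium plate 64 by 90 mm with a glass plate, white disc and two clips, 100 to 119 mm above the bench. Origin at the centre of its underside, at stage x = 10 mm; axes as the stage. It slides along stage y from -67 to 67 mm, only geared to the wheel. Do not touch it.

How it is judged:
By the outcome, as a careful person would: the job done as asked, in the order asked, and still so for the second after the job is handed in, with the robot touching nothing.
It also fails if it takes over 64 s, if anything falls off the work surface, if the arm or the gripper's body presses on something with over 40 N, if the wrist force passes 120 N, or if a joint passes its speed limit or range.

## Working session

There is one attempt and no reset: what is moved stays moved. The work goes in short steps, Python scripts to look and compute and a shell command to move; the robot and the scene stay as the last step left them, time stands still between calls to the robot, and variables do not carry over. Pictures are saved under pics/ and viewed, at most 10 in all, crops included, and the job is handed in when it is done.

```bash
mkdir -p pics; python3 - <<'E'
from cell import robot
import cv2
s=robot.observe(); print(s['time'],s['tool_pos'],s['tool_rot'],s['opening'])
for n in("scene","top"):
    cv2.imwrite(f"pics/{n}0.png",robot.read_camera(n)[:,:,::-1])
    print(n,robot.camera_model(n))
E
```

```text
0.0 [0.12247095 0.51009773 0.23400782] [-3.13997749e+00 -2.71933815e-04  2.90573886e+00] 0.09183745237024354
scene {'camera_matrix': array([[458.70180484,   0.        , 318.89176772],
       [  0.        , 458.70180484, 200.29656821],
       [  0.        ,   0.        ,   1.        ]]), 'position': array([ 1.41887368, -0.03891682,  0.63505139]), 'attitude': array([-2.16827484, -0.01731466,  1.47585516])}
top {'camera_matrix': array([[426.34280944,   0.        , 317.01190793],
       [  0.        , 426.34280944, 201.22534091],
       [  0.        ,   0.        ,   1.        ]]), 'position': array([0.48395974, 0.05032125, 1.18062732]), 'attitude': array([-3.02268655, -0.0195127 , -1.56038152])}
```

View pics/scene0.png

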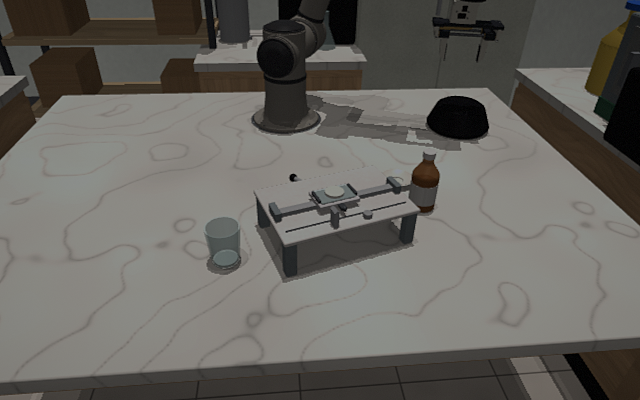

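View pics/top0.png

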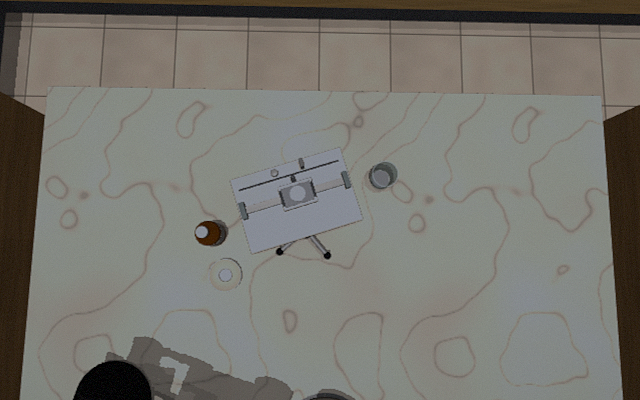

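The scene view shows the stage with the fin near (335,217) and the stud near (368,214). The top view shows the deck corners, fin (~301,162), stud (~275,173) and two front spokes with balls at (280,252) and (327,255).

```bash
python3 - <<'E'
import cv2
im=cv2.imread("pics/top0.png")[143:263,222:382]
im=cv2.convertScaleAbs(im,alpha=1.4)
cv2.imwrite("pics/topc.png",cv2.resize(im,None,fx=5,fy=5,interpolation=cv2.INTER_CUBIC))
E
```

```text
(no output)
```

View pics/topc.png

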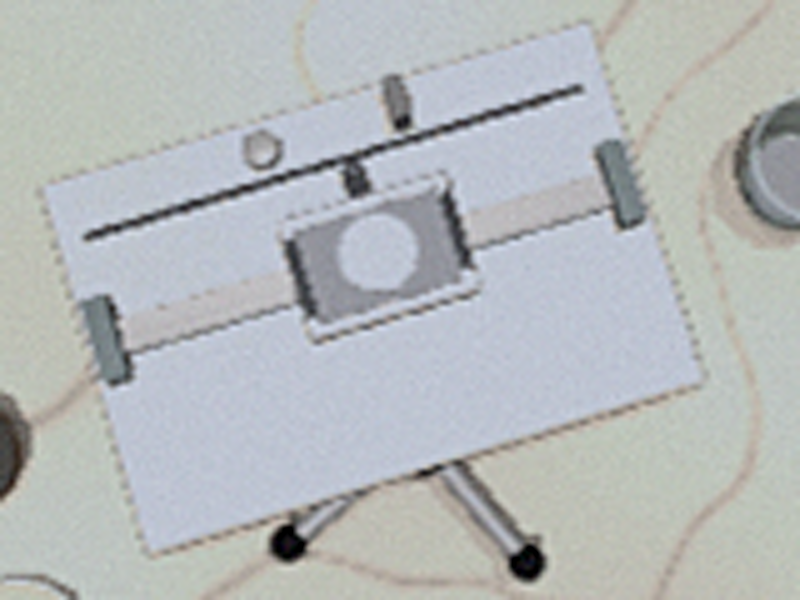

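The crop shows deck corners at (43,188), (590,22), (703,382), (150,552). The pointer tip is at about (352,160), the fin at (397,101), the stud at (263,150), and the balls at (289,542) and (526,561).

```bash
cat >h.py <<'E'
import numpy as np
from scipy.spatial.transform import Rotation as R
from cell import robot
def px(n,uv,z):
    c=robot.camera_model(n); d=R.from_euler('xyz',c['attitude']).as_matrix()@np.linalg.solve(c['camera_matrix'],[*uv,1])
    p=c['position']; return p+d*(z-p[2])/d[2]
def crop(p): return (222+(p[0]+.5)/5-.5,143+(p[1]+.5)/5-.5)
def C(p,z): return px('top',crop(p),z)
E
python3 - <<'E'
from h import *
np.set_printoptions(precision=4,suppress=True)
K=np.array([C(p,.09)[:2] for p in [(43,188),(590,22),(703,382),(150,552)]])
L=np.array([[.1,.15],[.1,-.15],[-.1,-.15],[-.1,.15]])
c=K.mean(0); A=K-c
yaw=np.arctan2((L[:,0]*A[:,1]-L[:,1]*A[:,0]).sum(),(L*A).sum())
Rm=np.array([[np.cos(yaw),-np.sin(yaw)],[np.sin(yaw),np.cos(yaw)]])
print('stage',c,yaw,'res',A-L@Rm.T)
S=lambda p:(p[:2]-c)@Rm
print('ptr',S(C((352,160),.105)),'fin top',S(C((393,76),.131)),S(C((402,120),.131)),'stud',S(C((263,150),.102)))
ax=c+Rm@[-.08,0]
print('axis',ax, S(C((289,542),.06)),S(C((526,561),.06)))
for p in [(289,542),(526,561)]:
    b=S(C(p,.06))-[-.08,0]; print(np.hypot(*b),np.degrees(np.arctan2(b[1],-b[0])))
print('dish',S(px('top',(226,274),.018)),'bottle',S(px('top',(202,232),.15)))
E
```

```text
stage [0.6187 0.0841] 0.31091520804306433 res [[-0.0017 -0.0024]
 [-0.0015  0.0009]
 [ 0.0006  0.0031]
 [ 0.0027 -0.0016]]
ptr [ 0.0622 -0.0081] fin top [ 0.0923 -0.0398] [ 0.0695 -0.0375] stud [0.0811 0.0339]
axis [0.5426 0.0596] [-0.1132  0.081 ] [-0.1592 -0.0342]
0.08752973404471923 67.70085229662106
0.0862630208773526 -23.340115916286518
dish [-0.1286  0.2377] bottle [-0.0169  0.2395]
```

```bash
cat >>h.py <<'E'
c0=np.array([.6187,.0841]); yw=.311
Rs=np.array([[np.cos(yw),-np.sin(yw)],[np.sin(yw),np.cos(yw)]])
def go(f,y,z):  # f = distance in front of wheel axis, y = stage y
    s=robot.observe(); t=np.array([*(c0+Rs@[-.08-f,y]),z]); T=R.from_euler('xyz',s['tool_rot'])
    turn=-(yw+np.pi-s['tool_rot'][2]); turn=(turn+np.pi)%(2*np.pi)-np.pi
    l=Rs.T@(s['tool_pos'][:2]-c0)
    print('t',round(s['time'],2),'at f,y,z',np.round([-l[0]-.08,l[1],s['tool_pos'][2]],4),'shift',np.round(T.inv().apply(t-s['tool_pos']),4),'turn',round(turn,4),'F',np.round(s['contact_force'],1),'op',round(s['opening'],4))
E
python3 -c "
from h import *
go(.04,.025,.235)"
```

```text
t 0.1 at f,y,z [0.262  0.5575 0.2341] shift [-0.4665 -0.3394 -0.0005] turn -0.5468 F [ 0.4  0.5 -0.2] op 0.0918
```

```bash
python3 -m jog '[[[-1,-0.033,-0.024,0,-0.11],[-1,-0.066,-0.048,0,-0.22],[-1,-0.099,-0.072,0,-0.33],[-1,-0.132,-0.096,0,-0.44],[-1,-0.165,-0.12,0,-0.547]]]' 10
python3 -c "
from h import *
go(.04,.025,.235)"
```

```text
time: 0.52
tool_pos: [0.2475, 0.3636, 0.2345]
tool_rot: [-3.141, -0.0, -2.843]
contact_force: [-0.0, 0.9, 1.3]
opening: 0.063
grip_force: 0.0
t 0.52 at f,y,z [0.1878 0.3797 0.2345] shift [-0.1523 -0.3528 -0.0005] turn -0.0126 F [-0.   0.9  1.3] op 0.063
```

```bash
python3 -m jog '[[[-1,-0.016,-0.036,0,0],[-1,-0.032,-0.072,0,0],[-1,-0.048,-0.108,0,0],[-1,-0.064,-0.144,0,0],[-1,-0.075,-0.17,0,0]]]'
python3 -m jog '[[[-1,-0.016,-0.036,0,0],[-1,-0.032,-0.072,0,0],[-1,-0.048,-0.108,0,0],[-1,-0.064,-0.144,0,0],[-1,-0.064,-0.144,0,0]]]'
python3 -c "
from h import *
go(.04,.025,.14)"
```

```text
time: 0.93
tool_pos: [0.3693, 0.2217, 0.2346]
tool_rot: [-3.141, 0.0, -2.85]
contact_force: [1.0, 0.7, -0.3]
opening: 0.0299
grip_force: 0.0
time: 1.35
tool_pos: [0.4744, 0.0999, 0.2342]
tool_rot: [-3.139, 0.001, -2.854]
contact_force: [-0.0, 0.4, 1.2]
opening: 0.0012
grip_force: 0.0
t 1.35 at f,y,z [0.0525 0.0592 0.2342] shift [-0.0132 -0.0337  0.0943] turn -0.0232 F [-0.   0.4  1.2] op 0.0012
```

```bash
python3 -m jog '[[[-1,-0.013,-0.033,0,-0.02],[-1,-0.013,-0.033,0.03,-0.02],[-1,-0.013,-0.033,0.06,-0.02],[-1,-0.013,-0.033,0.09,-0.02],[-1,-0.013,-0.033,0.09,-0.02]]]'
python3 - <<'E'
from h import *
import cv2
go(.04,.025,.056)
cv2.imwrite("pics/w1.png",robot.read_camera("wrist")[:,:,::-1])
im=robot.read_camera("top")[143:293,202:402,::-1]
cv2.imwrite("pics/t1.png",cv2.resize(cv2.convertScaleAbs(im,alpha=1.4),None,fx=4,fy=4,interpolation=cv2.INTER_CUBIC))
E
```

```text
time: 1.77
tool_pos: [0.4888, 0.077, 0.1396]
tool_rot: [3.138, -0.01, -2.829]
contact_force: [0.1, -0.2, -0.2]
opening: 0.0002
grip_force: 0.0
t 1.77 at f,y,z [0.0458 0.033  0.1396] shift [-0.0067 -0.0083  0.0835] turn 0.0015 F [ 0.1 -0.2 -0.2] op 0.0002
```

View pics/w1.png

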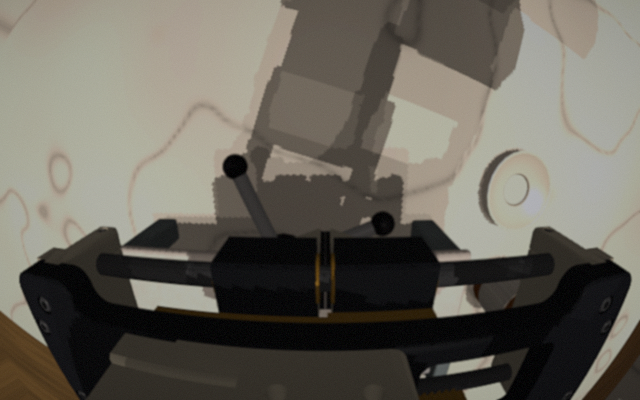

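The wrist view shows the shut fingers between the two front spokes, with balls at (235,166) and (383,222). Next step is to lower them.

```bash
python3 -m jog '[[[-1,-0.006,-0.006,0.02,0],[-1,-0.006,-0.006,0.045,0],[-1,-0.006,-0.006,0.065,0],[-1,-0.006,-0.006,0.083,0],[-1,-0.006,-0.006,0.083,0]]]'
python3 -c "
from h import *
go(.04,-.015,.056)"
```

```text
time: 2.28
tool_pos: [0.4996, 0.0734, 0.061]
tool_rot: [3.141, -0.002, -2.828]
contact_force: [-0.1, -0.2, 0.5]
opening: 0.0005
grip_force: 0.0
t 2.28 at f,y,z [0.0366 0.0262 0.061 ] shift [ 0.0034 -0.0412  0.0049] turn 0.0022 F [-0.1 -0.2  0.5] op 0.0005
```

```bash
python3 -m jog '[[[-1,0.003,-0.006,0,0],[-1,0.003,-0.012,0,0],[-1,0.003,-0.018,0,0],[-1,0.003,-0.024,0,0],[-1,0.003,-0.03,0,0]]]'
python3 -m jog '[[[-1,0,-0.004,0,0],[-1,0,-0.008,0,0],[-1,0,-0.012,0,0],[-1,0,-0.016,0,0],[-1,0,-0.016,0,0]]]'
python3 -c "
from h import *
go(.04,-.015,.056)"
```

```text
time: 2.7
tool_pos: [0.5076, 0.0445, 0.0634]
tool_rot: [3.14, 0.004, -2.83]
contact_force: [-1.6, 13.3, 8.2]
opening: 0.0004
grip_force: 6.0
time: 3.12
tool_pos: [0.5115, 0.0285, 0.0629]
tool_rot: [3.14, 0.0, -2.829]
contact_force: [-4.3, 4.1, 6.2]
opening: 0.0005
grip_force: 3.5
t 3.12 at f,y,z [ 0.0391 -0.0201  0.0629] shift [0.0009 0.0051 0.0069] turn 0.0012 F [-4.3  4.1  6.2] op 0.0005
```

```bash
python3 - <<'E'
from h import *
import cv2
a=robot.read_camera("wrist")[130:330,180:480,::-1]
b=robot.read_camera("top")[143:293,222:382,::-1]
a=cv2.resize(a,(400,267));b=cv2.resize(cv2.convertScaleAbs(b,alpha=1.4),(400,375))
im=np.zeros((375,800,3),np.uint8);im[:267,:400]=a;im[:,400:]=b
cv2.imwrite("pics/m2.png",im)
E
```

```text
(no output)
```

View pics/m2.png

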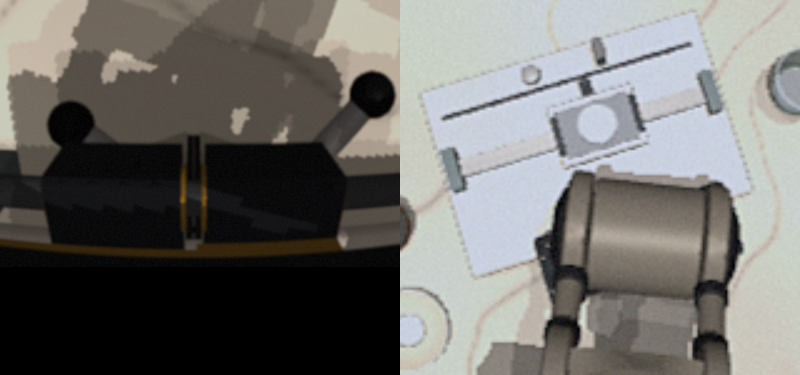

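The wheel turned about 32°; the front spokes now sit at roughly -55° and +35°. Next: retreat, lift, and cross over to the second spoke.

```bash
python3 -m jog '[[[-1,0.002,0.01,0,0],[-1,0.002,0.01,-0.025,0],[-1,0.002,0.01,-0.05,0],[-1,0.002,0.04,-0.05,0],[-1,0.002,0.07,-0.05,0]]]'
python3 -m jog '[[[-1,0,0.03,0,0],[-1,0,0.03,0,0]]]'
python3 -c "
from h import *
go(.045,.08,.056)"
```

```text
time: 3.63
tool_pos: [0.4895, 0.0941, 0.1139]
tool_rot: [-3.14, 0.005, -2.832]
contact_force: [-0.1, 0.6, -0.9]
opening: 0.0004
grip_force: 0.0
time: 3.8
tool_pos: [0.4771, 0.1265, 0.1124]
tool_rot: [3.14, 0.0, -2.826]
contact_force: [-1.0, -1.2, -0.2]
opening: 0.0006
grip_force: 0.0
t 3.8 at f,y,z [0.0418 0.0837 0.1124] shift [ 0.0032 -0.0038  0.0564] turn 0.0046 F [-1.  -1.2 -0.2] op 0.0006
```

```bash
python3 -m jog '[[[-1,0.003,0,0,0],[-1,0.003,0,0.02,0],[-1,0.003,0,0.04,0],[-1,0.003,0,0.056,0],[-1,0.003,0,0.056,0]]]'
python3 -c "
from h import *
go(.045,-.0,.054)"
```

```text
time: 4.22
tool_pos: [0.4744, 0.1207, 0.0535]
tool_rot: [3.141, -0.005, -2.83]
contact_force: [-1.1, -0.3, 0.1]
opening: 0.0005
grip_force: 0.0
t 4.22 at f,y,z [0.0461 0.079  0.0535] shift [-0.0011 -0.079  -0.0006] turn 0.0007 F [-1.1 -0.3  0.1] op 0.0005
```

```bash
python3 -m jog '[[[-1,0,-0.007,0,0],[-1,0,-0.014,0,0],[-1,0,-0.021,0,0],[-1,0,-0.028,0,0],[-1,0,-0.035,0,0]]]'
python3 -m jog '[[[-1,0,-0.006,0,0],[-1,0,-0.012,0,0],[-1,0,-0.018,0,0],[-1,0,-0.024,0,0],[-1,0,-0.024,0,0]]]'
python3 - <<'E'
from h import *
import cv2
go(.045,.0,.054)
im=robot.read_camera("top")[143:233,242:362,::-1]
cv2.imwrite("pics/t3.png",cv2.resize(cv2.convertScaleAbs(im,alpha=1.4),None,fx=6,fy=6,interpolation=cv2.INTER_CUBIC))
E
```

```text
time: 4.63
tool_pos: [0.4867, 0.0884, 0.0566]
tool_rot: [3.14, 0.0, -2.83]
contact_force: [-5.2, 5.2, 3.0]
opening: 0.0002
grip_force: 3.0
time: 5.05
tool_pos: [0.493, 0.0648, 0.0563]
tool_rot: [3.14, -0.002, -2.83]
contact_force: [-4.5, 1.4, -0.0]
opening: 0.0003
grip_force: 1.6
t 5.05 at f,y,z [0.0456 0.0201 0.0563] shift [-0.0005 -0.0201  0.0023] turn 0.0006 F [-4.5  1.4 -0. ] op 0.0003
```

View pics/t3.png

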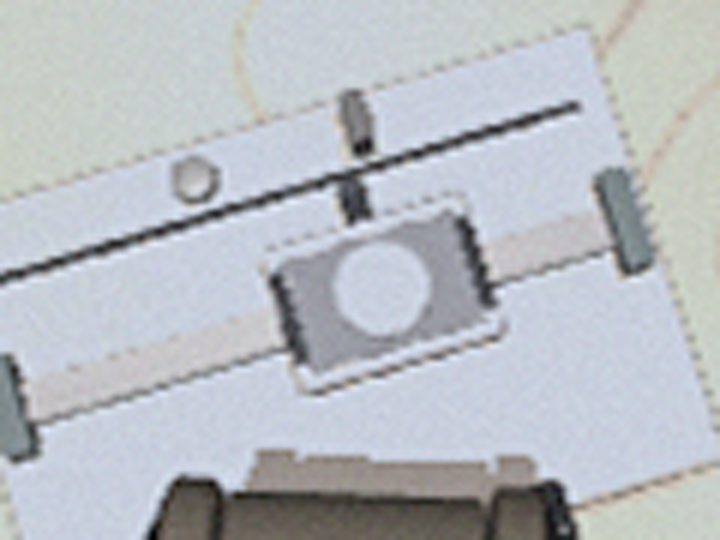

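The pointer tip is at about (350,180) and the fin top runs from (352,93) to (358,127), so it is nearly there, still on the +y side.

```bash
python3 - <<'E'
from h import *
import cv2
D=lambda p,z:np.round(1000*Rs.T@(px('top',(242+(p[0]+.5)/6-.5,143+(p[1]+.5)/6-.5),z)[:2]-c0),1)
print('tip',D((349,179),.105),'base',D((358,218),.105),'disc',D((382,288),.117),'finback',D((350,92),.131),'fin frontedge',D((360,132),.131),'front bottom',D((363,153),.09),'stud',D((194,178),.102))
im=robot.read_camera("scene")[165:265,285:405,::-1]
cv2.imwrite("pics/s3.png",cv2.resize(cv2.convertScaleAbs(im,alpha=1.5),None,fx=6,fy=6,interpolation=cv2.INTER_CUBIC))
E
```

```text
tip [ 61.9 -28.8] base [ 44.6 -27.5] disc [ 11.1 -28. ] finback [ 92.2 -39. ] fin frontedge [ 74.7 -38.1] front bottom [ 73.8 -38.4] stud [82.2 34.3]
```

View pics/s3.png

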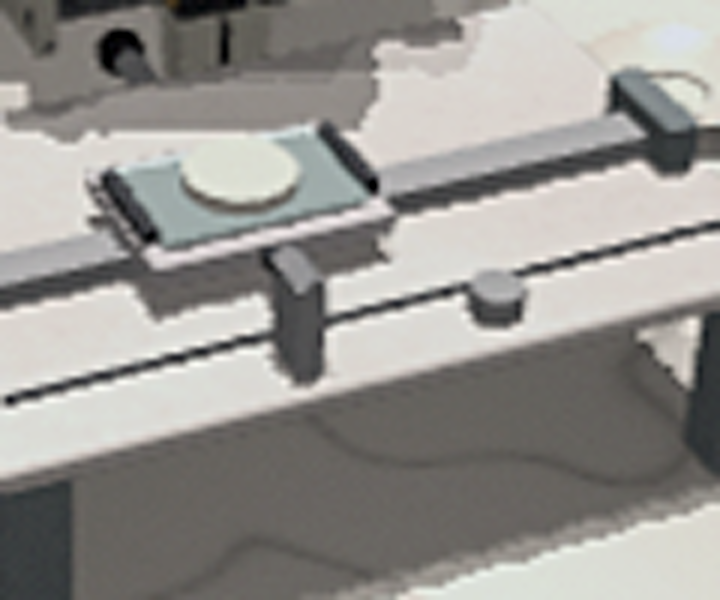

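```bash
python3 -m jog '[[[-1,0,-0.005,0,0],[-1,0,-0.01,0,0],[-1,0,-0.014,0,0],[-1,0,-0.018,0,0],[-1,0,-0.018,0,0]]]'
python3 - <<'E'
from h import *
import cv2
go(.045,.0,.054)
im=np.mean([robot.read_camera("top")[143:233,242:362,::-1].astype(float) for _ in range(4)],0).astype(np.uint8)
cv2.imwrite("pics/t4.png",cv2.resize(cv2.convertScaleAbs(im,alpha=1.4),None,fx=6,fy=6,interpolation=cv2.INTER_CUBIC))
E
```

```text
time: 5.57
tool_pos: [0.5003, 0.0486, 0.0567]
tool_rot: [3.141, 0.002, -2.829]
contact_force: [-2.6, 5.6, 3.1]
opening: 0.0005
grip_force: 3.1
t 5.57 at f,y,z [0.0436 0.0025 0.0567] shift [ 0.0014 -0.0025  0.0027] turn 0.0013 F [-2.6  5.6  3.1] op 0.0005
```

View pics/t4.png

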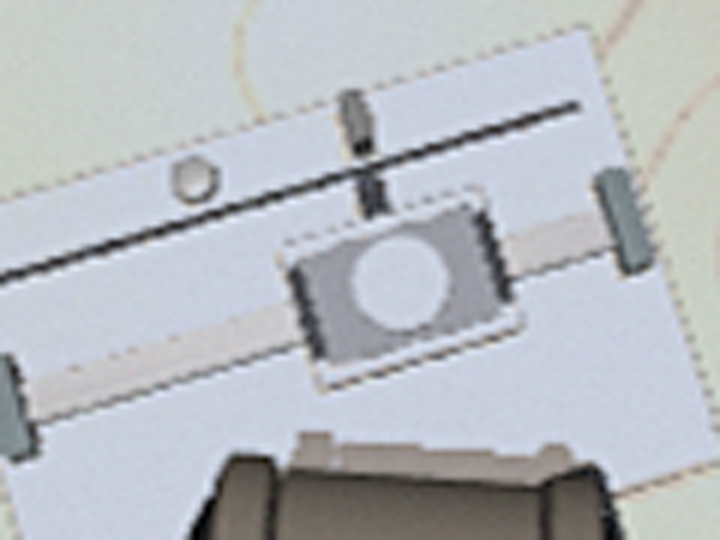

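The pointer tip is now at about (367,173) and the disc at (400,283); the fin is at (350,92)–(362,152).

```bash
cat >m.py <<'E'
from h import *
import cv2,sys
D=lambda p,z:1000*Rs.T@(px('top',(242+(p[0]+.5)/6-.5,143+(p[1]+.5)/6-.5),z)[:2]-c0)
def disc(f,cx):
    g=cv2.cvtColor(cv2.imread(f),cv2.COLOR_BGR2GRAY); t=g[225:345,cx-65:cx+65]
    n,l,s,ce=cv2.connectedComponentsWithStats((cv2.GaussianBlur(t,(0,0),3)>195).astype(np.uint8))
    k=l[60,65]; return ce[k]+[cx-65,225],s[k]
def dark(f,x0,x1,y0,y1,thr):
    g=cv2.cvtColor(cv2.imread(f),cv2.COLOR_BGR2GRAY).astype(float)
    w=np.clip(thr-g[y0:y1,x0:x1],0,None); yy,xx=np.mgrid[y0:y1,x0:x1]; return np.array([(w*xx).sum(),(w*yy).sum()])/w.sum()
E
python3 - <<'E'
from m import *
for f,cx,px0 in(("pics/t3.png",382,352),("pics/t4.png",400,370)):
    d,s=disc(f,cx); p=dark(f,px0-22,px0+25,183,208,150); fn=dark(f,328,388,92,128,170)
    print(d,s,D(d,.119),'ptr',p,D(p,.105),'fin',fn,D(fn,.131))
print(D((367,173),.105),D((375,211),.105))
E
```

```text
[381.61865659 287.45672524] [  20   20   90   87 6089] [ 11.12043871 -27.8944473 ] ptr [352.98811308 196.10933467] [ 54.28836952 -28.24097542] fin [354.04423056 110.59752185] [ 84.15737414 -38.32958873]
[400.18241255 281.84324943] [  20   14   91   87 6118] [ 11.11099156 -36.02854544] ptr [372.13753019 195.28009888] [ 52.24287836 -36.14906036] fin [353.99858975 110.47569521] [ 84.2125181  -38.32648618]
[ 62.11062676 -36.87532131] [ 45.38764658 -35.32703763]
```

```bash
python3 -m jog '[[[-1,0,-0.0015,0,0],[-1,0,-0.003,0,0],[-1,0,-0.005,0,0],[-1,0,-0.005,0,0],[-1,0,-0.005,0,0]]]'
cat >>m.py <<'E'
def snap(f,cx):
    im=np.mean([robot.read_camera("top")[143:233,242:362,::-1].astype(float) for _ in range(4)],0).astype(np.uint8)
    cv2.imwrite(f,cv2.resize(cv2.convertScaleAbs(im,alpha=1.4),None,fx=6,fy=6,interpolation=cv2.INTER_CUBIC))
    d,s=disc(f,cx); p=dark(f,cx-52,cx-5,183,208,150); fn=dark(f,328,388,92,128,170)
    print(s,D(d,.119),'ptr',D(p,.105),'fin',D(fn,.131))
E
python3 -c "
from m import *
go(.045,0,.054);snap('pics/t5.png',404)"
```

```text
time: 6.18
tool_pos: [0.5019, 0.0443, 0.0567]
tool_rot: [3.141, 0.002, -2.829]
contact_force: [-2.1, 6.8, 1.6]
opening: 0.0004
grip_force: 2.9
t 6.18 at f,y,z [ 0.0434 -0.0021  0.0567] shift [0.0016 0.0021 0.0027] turn 0.0017 F [-2.1  6.8  1.6] op 0.0004
[  20   12   92   89 6102] [ 11.30095472 -38.10952332] ptr [ 51.64895863 -37.84787377] fin [ 84.1995308 -38.3018143]
```

```bash
python3 -m jog '[[[-1,0,0.012,0,0],[-1,0,0.015,-0.02,0],[-1,0,0.015,-0.06,0],[-1,0.02,0.015,-0.1,0],[-1,0.05,0.015,-0.12,0]]]'
python3 -m jog '[[[-1,0.03,0,-0.02,0],[-1,0.06,0,-0.02,0],[-1,0.08,0,-0.02,0],[-1,0.08,0,-0.02,0],[-1,0.08,0,-0.02,0]]]'
python3 -c "
from m import *
go(.045,0,.054);snap('pics/t6.png',404)
im=robot.read_camera('top')[133:283,200:400,::-1]
cv2.imwrite('pics/t7.png',cv2.resize(cv2.convertScaleAbs(im,alpha=1.4),None,fx=4,fy=4,interpolation=cv2.INTER_CUBIC))"
```

```text
time: 6.8
tool_pos: [0.4521, 0.0429, 0.1796]
tool_rot: [-3.138, 0.008, -2.828]
contact_force: [0.9, -1.2, 0.4]
opening: 0.0006
grip_force: 0.0
time: 7.22
tool_pos: [0.373, 0.018, 0.1966]
tool_rot: [-3.14, 0.003, -2.83]
contact_force: [0.4, -0.9, -0.0]
opening: 0.0005
grip_force: 0.0
t 7.22 at f,y,z [0.1741 0.0122 0.1966] shift [-0.1287 -0.0121  0.143 ] turn 0.0009 F [ 0.4 -0.9 -0. ] op 0.0005
[  21   13   90   87 5861] [ 11.30502757 -38.06231586] ptr [ 51.6534659  -37.83934302] fin [ 84.14004909 -38.3021079 ]
```

View pics/t7.png

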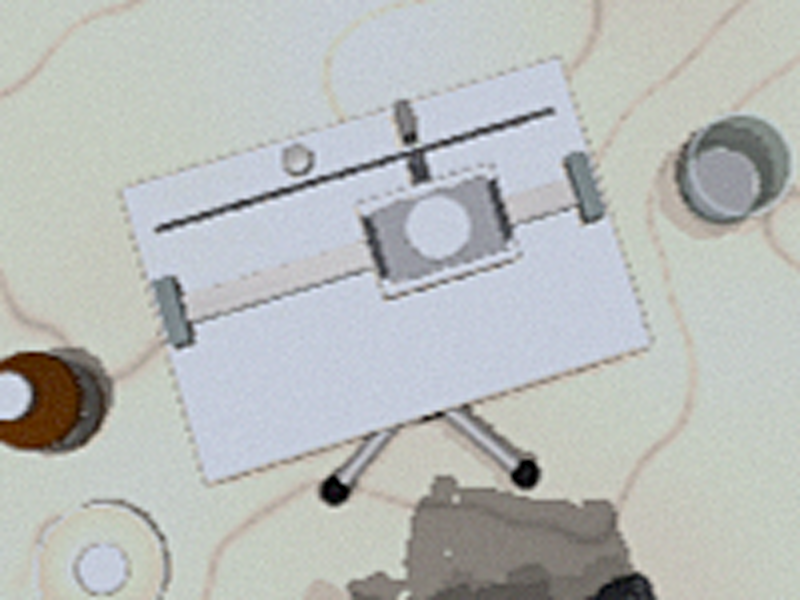

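The picture shows the pointer, (421,180) to (415,150), in line with the fin, (411,143) to (403,103). The bottle, beaker and dish have not moved and the gripper is clear of everything.

```bash
python3 -c "
from cell import robot
print(robot.hand_in())"
```

```text
the job is handed in; nothing more can be done
None
```

I turned the wheel until the pointer stood opposite the tall fin, within about 0.5 mm by the top camera, then backed the gripper clear and handed the job in at about 7.5 s; the carriage, bottle, beaker and dish were not touched.

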